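Stow the hand stamp, shut the stamp drawer and hold its lock pin in place

ROBOT

A 7-joint arm with a two-finger parallel gripper is mounted at the origin on the work surface. World frame = base frame: x ahead of the robot, y to its left, z up, the work surface at z = 0. Lengths are in m, angles in rad, forces in N, time in s.
With the tool pointing down it reaches from about 0.35 to 0.9 m from the base axis. Payload 7.2 kg.
Tool frame: the origin (TCP) lies between the finger pads; the fingertips stand manip.finger_overhang ahead of it and the grasp point (between the pads) is the TCP (manip.finger_overhang is the distance from the TCP to the fingertips, in m); z points along the fingers, y is the line along which they close (so a half turn about z gives the same grasp; the last joint's range is limited). The gripper opens to 85 mm and grips with 20 to 120 N. Pads are 22 mm wide; open, the fingers measure 114 mm over their backs; the gripper's body (76 mm by 85 mm) begins 54 mm behind the grasp point. The pads swing forward as they close: fully open they stand 13 mm farther back than shut.
Start: joints at [-1.241, 0.411, -0.013, 1.596, 0.006, 1.134, -0.082], TCP at [0.242, 0.576, 0.25] pointing down, gripper open.
Joint ranges: [-2.95, 2.95], [-0.29, 1.99], [-1.47, 1.44], [0.14, 2.54], [-1.03, 4.17], [0.13, 1.85], [-2.86, 2.86]. Speed limits (rad/s): [2.39, 2.39, 3.01, 3.01, 3.14, 3.14, 3.14].

INTERFACE

Orientations are given as a 3x3 rotation matrix whose columns are the frame's x, y, z axes.
In Python, from plant import manip, cams gives the robot as it stands.
- The arm moves only by the tool play_rows, never from a script. Its argument "moves" is a list that holds one entry, the list of rows, each a list of 5 numbers: the shift along the tool's x, y, z normalised to -1 to 1, where 1 is 15 cm, then the turn about the tool's z normalised to -1 to 1, where 1 is 360 degrees, then the closure in counts, from 0 (fully open) to 255 (shut). A call has 1 to 20 rows; each row is the pose to reach, as a shift and turn from the pose commanded when the call began, along the tool's axes at that moment, turning the shorter way round; what a row does not reach only later rows make up. A row lasts 1/8 s, in which the tool goes at most 62.5 mm and 10.7 degrees, less where a joint would pass 70% of its speed; a pose out of reach is approached as far as the arm can. A call with a number of a shift or a turn outside -1 to 1 is refused whole. A call with a gripper value outside its range is refused whole. The fingers move at their own pace and stop on an object; the grip force is fixed at half the most. Time passes only in rows, so rows that repeat a pose let the fingers close. It gives the time, the measured TCP pose, the force, the opening and the grip force at its end, in the units of the state.
- manip.sense(): the state, without advancing time (a new reading comes with each control period).
- cams.capture(name): name is "side" or "top" or "wrist"; returns a dict with "img" (400x640x3 uint8, blue, green, red), "depth" (400x640 float32, m along the optical axis (not along the pixel's ray), 0 where there is no reading), "fx", "fy", "cx", "cy" (pixels), "extrinsics" (4x4, takes a point from camera to world coordinates); the wrist camera has in their place "tool_from_camera" (4x4, takes a point from camera to tool coordinates, whose origin is the TCP and whose axes are the flange's). Camera axes: x right, y down, z forward; pixel columns grow to the right and rows downward; lengths in m; the calibration is good to about 2 mm. A picture is of the moment at which its call begins: read the wrist's pose just before it.
- manip.job_done(): hands the job in; it is judged then, once.
The state is a dict: "t": time; "joint_positions": joint angles; "qvel": joint speeds; "tau": joint torques, N m; "position": TCP position; "orientation": TCP orientation; "wrist_force": force on the tool from outside, world axes, zero at the start; "wrist_torque": the same for the moment, N m; "gripper_width": finger opening in m; "finger_force": force on a finger pad.
Only numpy, scipy, OpenCV 4.12 (cv2) and the standard library are available. Lean on these libraries where they do the work, as an engineer would, in place of code of your own. Each camera call takes 0.05 s, during which the arm holds its last target. There are 200 camera calls.

TASK

Set the loose hand stamp down upright (do not drop it) in the empty left-hand bay of the open drawer, let go of it, and push the drawer fully shut. Then take the lock pin out of its wooden block by its black grip and thread it from above through the hole of the cabinet's bracket and on through the hole of the drawer's bracket below. Finish while still holding the pin upright there, its tip well out below the lower bracket and about 15 mm of gap left under its collar for a seal tag, resting on nothing; leave the two paint bottles and the cup standing where they are.

Things in the scene. Friction and masses are not known exactly. Their poses are not given: they have to be found in the camera images.
- stamp: Loose hand stamp: wooden block 50 x 40 mm (x, y), 20 mm high with a rubber sole, and an upright round wooden knob 24 mm in diameter on its middle, 20 to 62 mm above the underside. 0.08 to 0.15 kg. Origin: centre of the underside; z up. It stands on the table to the left or right of the cabinet, the pin's block on the other side.
- stamp_knob (a point): Point on the stamp knob's axis, 46 mm above the stamp's underside: where to grip it.
- cabinet: Fixed plywood one-drawer cabinet, 240 mm deep, 240 wide, 100 high. Origin: on the table, middle of the carcass's front edge; x points into the cabinet (the drawer slides out along -x, towards the robot), y to the left as seen from the robot, z up. A steel bracket 12 mm thick and 36 mm wide lies on its top and projects 55 mm in front of the carcass; it carries the upper hole.
- drawer (a joint): How far the drawer is out (m): 0 fully shut, 0.14 at most; starts 0.11 to 0.13. Slides with about 1.5 N of friction and stays where it is left.
- bay (a point): Point on the floor of the drawer's left (+y) bay, mid-width, 60 mm behind the front panel, 16 mm above the table; moves with the drawer, axes as the cabinet's. The bay is 105 mm wide (y), with sides 40 mm (outer) and 24 mm (divider) high above its floor; only what is in front of the carcass is open from above. The right bay holds two ink pads. The cabinet's top clears the bay's floor by 74 mm.
- front (a point): Point on the outer face of the drawer's front panel straight in front of the bay, 48 mm above the table; moves with the drawer. Push here towards the cabinet's +x to shut it. The panel is plain there, 12 mm thick, 236 mm wide, from 8 to 88 mm above the table; shut, its outer face stands 12 mm in front of the carcass.
- upper_hole (a point): Centre of the upper mouth of the hole in the cabinet's steel bracket (fixed). Round through hole 13 mm in diameter, bracket 12 mm thick, upper face 112 mm above the table; bracket plate 40 x 36 mm round the hole, the hole 35 mm in front of the carcass and 70 mm to the right (-y) of its middle.
- lower_hole (a point): Centre of the upper mouth of the hole in the steel bracket on the drawer's front (moves with the drawer). Round through hole 13 mm in diameter, bracket 40 x 36 mm, 12 mm thick, upper face 62 mm and underside 50 mm above the table. It comes straight below the upper hole when the drawer is fully shut.
- pin: Steel lock pin standing in the wooden block: shaft 10 mm in diameter, 100 mm long, with a tapered nose (6 mm at the tip, full diameter 6 mm above it), then a collar 26 mm in diameter and 5 mm thick, then a black grip 18 x 18 mm square (sides along the pin's x and y), 50 mm long; 155 mm in all, 0.08 to 0.15 kg. Origin: the tip; z up along the pin.
- pin_tip (a point): Centre of the pin's tip (the same point as its origin). The collar's underside is 100 mm above it.
- pin_grip (a point): Middle of the pin's black grip, 130 mm above the tip.
- block: Fixed wooden block 80 x 60 mm (x, y), 50 mm high, with one upright hole 11 mm in diameter and 40 mm deep in its middle, in which the pin stands. Origin: centre of its underside.
- paint_a: Paint bottle with a black cap, 40 mm in diameter, 85 mm high, to be left alone. Origin: centre of the underside.
- paint_b: Another such paint bottle, to be left alone. Origin: centre of the underside.
- cup: Plain cup, 72 mm across the rim, 85 mm high, to be left alone. Origin: centre of the underside.
There are look-alikes about, which are no part of the job. Of the things that look like the pin, the middle-sized one is meant.

How it is judged:
On the way, in this order (a step that is already met when the one before it is completed fails the run):
1. the stamp is lowered into the left bay while still gripped, to within 15 mm of its floor (x of stamp in the frame of bay between -0.036 and 0.06 m and y of stamp in the frame of bay between -0.04 and 0.04 m and z of stamp in the frame of bay below 0.015 m and contact force between the fingers and stamp above 0.3 N).
2. the stamp stands upright on the floor of the left bay of the drawer, let go (x of stamp in the frame of bay between -0.036 and 0.06 m and y of stamp in the frame of bay between -0.04 and 0.04 m and angle between stamp's own z axis and vertical below 0.15 rad and z of stamp in the frame of bay between -0.006 and 0.006 m and contact force between the fingers and stamp below 0.05 N), for 0.2 s.
3. the drawer is pushed fully shut (within 4 mm) (value of joint drawer below 0.004 m), for 0.2 s.
4. the held pin's tip has passed down through the upper bracket, drawer still shut (value of joint drawer below 0.004 m and contact force between the fingers and pin above 1 N and horizontal distance between pin_tip and upper_hole below 0.006 m and height (world z) of pin_tip between 0.055 and 0.098 m).
At the end, for the whole second after the job is handed in: Drawer shut within 4 mm, stamp upright on the floor of its left bay; the fingers hold the pin (over 1 N), still and upright (0.1 rad), through both holes, its tip 9 mm or more below the lower bracket and its collar 3 mm or more above the upper one, resting on nothing (value of joint drawer below 0.004 m and x of stamp in the frame of bay between -0.036 and 0.06 m and y of stamp in the frame of bay between -0.04 and 0.04 m and angle between stamp's own z axis and vertical below 0.15 rad and z of stamp in the frame of bay between -0.006 and 0.006 m and contact force between the fingers and pin above 1 N and horizontal distance between pin_tip and lower_hole below 0.006 m and horizontal distance between pin_grip and upper_hole below 0.009 m and height (world z) of pin_tip between 0.015 and 0.041 m and angle between pin's own z axis and vertical below 0.1 rad and linear speed of pin below 0.02 m/s); the arm keeps its last pose, push and grip.
It fails at once if a paint bottle or the cup is moved more than 40 mm or tipped ((distance of paint_a from where it was at the start of the episode above 0.04 m or angle between paint_a's own z axis and vertical above 0.5 rad) or (distance of paint_b from where it was at the start of the episode above 0.04 m or angle between paint_b's own z axis and vertical above 0.5 rad) or (distance of cup from where it was at the start of the episode above 0.04 m or angle between cup's own z axis and vertical above 0.5 rad)).
It also fails if it takes over 72 s, if anything falls off the work surface, if the arm or the gripper's body presses on something with over 40 N, if the wrist force passes 120 N, or if a joint passes its speed limit or range.

## Working session

There is one attempt and no reset: what is moved stays moved. The work goes in short steps, Python scripts to look and compute and a tool call to move; the robot and the scene stay as the last step left them, time stands still between calls to the robot, and variables do not carry over. Pictures are saved under pics/ and viewed, at most 10 in all, crops included, and the job is handed in when it is done.

Besides the shell and the picture viewer there is one more tool, called as name(argument=value, ...), one argument or row to a line, values as JSON. play_rows: Moves the arm, as the interface text tells. Scaled input: -1 to 1 covers 15 cm each way for a shift and 360 degrees each way for a turn. Its arguments: {"type":"object","properties":{"moves":{"type":"array","items":{"type":"array","items":{"type":"array","items":{"type":"number"}}}}},"required":["moves"]}

```bash
mkdir -p pics; ls
python3 - <<'E'
from plant import manip,cams
import cv2,numpy as np
s=manip.sense()
print(s['t'],np.round(s['position'],4),np.round(s['orientation'],3).tolist(),manip.finger_overhang)
for n in('top','side'):
    c=cams.capture(n); cv2.imwrite(f'pics/{n}0.png',c['img']); np.savez(f'{n}0.npz',**c)
    print(n,c['fx'],c['cx'],c['cy'],np.round(c['extrinsics'],3).tolist())
E
```

```text
pics
0.0 [0.242  0.5757 0.2494] [[-0.922, 0.387, -0.001], [0.387, 0.922, -0.002], [-0.0, -0.002, -1.0]] 0.019
top 469.84154405872357 318.2602207009928 196.80398273972403 [[-0.021, -0.974, 0.227, 0.34], [-1.0, 0.021, -0.002, 0.0], [-0.002, -0.227, -0.974, 1.214], [0.0, 0.0, 0.0, 1.0]]
side 399.6208620728423 319.8885736725391 201.86138277554667 [[-0.852, -0.413, 0.322, 0.278], [-0.524, 0.65, -0.55, 0.543], [0.018, -0.638, -0.77, 0.86], [0.0, 0.0, 0.0, 1.0]]
```

View pics/top0.png

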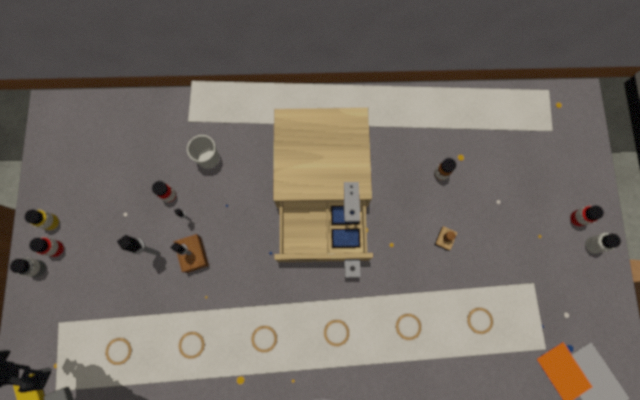

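View pics/side0.png

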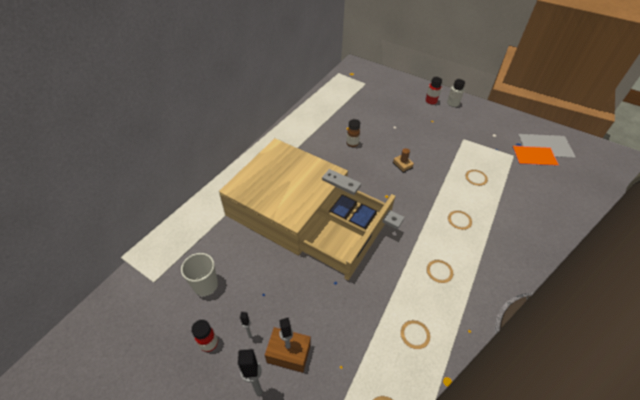

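Top view: stamp at about (447,238) on the right, cabinet with the drawer open at (275-370,108-275), the pin in its block at (190,252). The cup is at (203,152), bottles at (163,190) and (446,168), and look-alike pins at (130,243) and (180,213). Next I'll measure positions from the top depth image.

```bash
cat > h.py <<'E'
import numpy as np,cv2
def cloud(c,T=None):
    T=c['extrinsics'] if T is None else T
    d=c['depth'];v,u=np.mgrid[:d.shape[0],:d.shape[1]]
    p=np.stack([(u-c['cx'])/c['fx']*d,(v-c['cy'])/c['fy']*d,d],-1)
    P=p@T[:3,:3].T+T[:3,3]; P[d==0]=np.nan
    return P
def ray(c,u,v,z,T=None):
    T=c['extrinsics'] if T is None else T
    r=T[:3,:3]@np.array([(u-c['cx'])/c['fx'],(v-c['cy'])/c['fy'],1]); o=T[:3,3]
    return o+r*(z-o[2])/r[2]
def wristT(c,s):
    A=np.eye(4);A[:3,:3]=s['orientation'];A[:3,3]=s['position'];return A@c['tool_from_camera']
def comp(P,zlo,zhi,box):
    "points with z in range inside box x0,x1,y0,y1"
    m=(P[...,2]>zlo)&(P[...,2]<zhi)&(P[...,0]>box[0])&(P[...,0]<box[1])&(P[...,1]>box[2])&(P[...,1]<box[3])
    return m
def rect(P,m):
    (c,s,a)=cv2.minAreaRect((P[m][:,:2]*1000).astype(np.float32)); return np.round(c,1),np.round(s,1),round(a,1),np.round(np.median(P[m][:,2]),4),m.sum()
E
python3 - <<'E'
from h import *
c=dict(np.load('top0.npz'));P=cloud(c)
for n,u,v in [('stamp',447,238),('pinblk',190,252),('cab',320,150),('botR',446,168),('botL',163,190),('cup',203,152),('table',400,320),('brk',352,190),('lbrk',352,270),('front',300,257)]:
    print(n,np.round(P[v,u],3))
def near(u,v,r):
    m=np.zeros(P.shape[:2],bool);m[v-r:v+r,u-r:u+r]=1;return m
z=P[...,2]
print('cab',rect(P,near(322,153,60)&(z>.095)&(z<.105)))
print('blk',rect(P,near(190,252,24)&(z>.045)&(z<.055)))
print('pintop',rect(P,near(182,248,14)&(z>.14)))
print('stampbase',rect(P,near(447,238,14)&(z>.012)&(z<.03)))
print('knob',rect(P,near(447,238,14)&(z>.052)))
print('ubr',rect(P,near(352,200,25)&(z>.108)&(z<.118)))
print('lbr',rect(P,near(352,270,14)&(z>.055)&(z<.07)))
print('front',rect(P,near(322,256,60)&(z>.08)&(z<.094)&(P[...,0]<.43)))
print('bigpin',rect(P,near(130,243,14)&(z>.1)),'small',rect(P,near(180,213,10)&(z>.05)))
w=cv2.resize(c['img'][90:290,110:480],None,fx=2.1,fy=2.1,interpolation=3);cv2.imwrite('pics/tcrop.png',w)
E
```

```text
stamp [ 0.498 -0.319  0.059]
pinblk [0.476 0.316 0.059]
cab [ 0.718 -0.009  0.104]
botR [ 0.67  -0.324  0.085]
botL [0.628 0.381 0.086]
cup [0.752 0.306 0.005]
table [ 0.302 -0.2    0.004]
brk [ 0.613 -0.085  0.108]
lbrk [ 0.428 -0.085 -0.001]
front [0.455 0.044 0.089]
cab (array([698.6, -13.6]), array([239.7, 271.6]), 89.7, np.float64(0.1001), np.int64(8403))
blk (array([477.1, 320.6]), array([81. , 61.3]), 17.5, np.float64(0.0498), np.int64(639))
pintop (array([476.9, 320.2]), array([19. , 18.2]), 49.1, np.float64(0.1635), np.int64(96))
stampbase (array([ 505. , -328.9]), array([40.8, 50.9]), 63.7, np.float64(0.0199), np.int64(210))
knob (array([ 503.7, -327.9]), array([22.1, 23.3]), 2.4, np.float64(0.0615), np.int64(80))
ubr (array([585.3, -82.7]), array([94.7, 36. ]), 0.1, np.float64(0.112), np.int64(550))
lbr (array([430.8, -88.6]), array([49.7, 43.4]), 89.4, np.float64(0.0622), np.int64(264))
front (array([0., 0.]), array([0., 0.]), 0.0, np.float64(nan), np.int64(0))
bigpin (array([483.4, 413.8]), array([34.5, 30.3]), 12.9, np.float64(0.1944), np.int64(365)) small (array([567.8, 333.5]), array([14.6, 16.8]), 35.3, np.float64(0.1043), np.int64(82))
  return _methods._mean(a, axis=axis, dtype=dtype,
  ret = ret.dtype.type(ret / rcount)
```

View pics/tcrop.png

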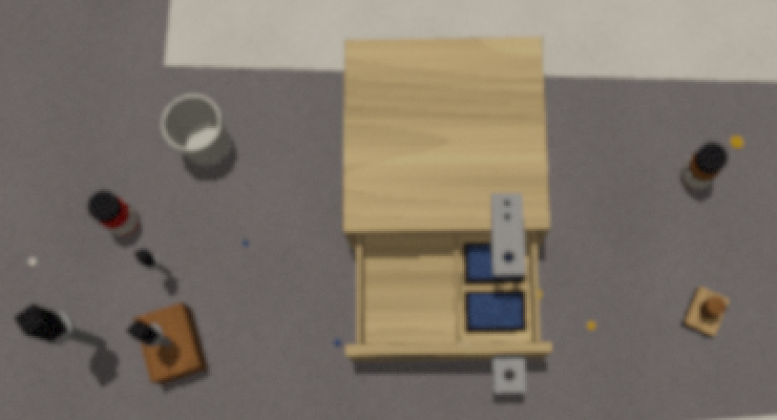

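The crop confirms the layout: the pin in the block is middle-sized (top at 0.164, against 0.195 and 0.104 for the look-alikes), and the left bay is empty. I'll head for the stamp at (0.504,-0.328); its yaw already nearly matches the tool's.

play_rows(
  moves=[
    [[-0.4,-0.49,0,0,0],[-0.788,-0.976,0,0,0],[-0.788,-0.976,0,0,0],[-0.788,-0.976,0,0,0],[-0.788,-0.976,0,0,0]],
  ],
)

```text
t: 0.72
position: [0.2943, 0.3959, 0.2505]
orientation: [[-0.922, 0.388, 0.0], [0.388, 0.922, 0.001], [0.0, 0.001, -1.0]]
wrist_force: [0.2, 0.3, -0.5]
gripper_width: 0.0852
finger_force: 0.0
```

play_rows(
  moves=[
    [[-0.4,-0.49,0,0,0],[-0.788,-0.976,0,0,0],[-0.788,-0.976,0,0,0],[-0.788,-0.976,0,0,0],[-0.788,-0.976,0,0,0]],
  ],
)

```text
t: 1.35
position: [0.3466, 0.2162, 0.2504]
orientation: [[-0.922, 0.386, 0.0], [0.386, 0.922, 0.001], [0.0, 0.001, -1.0]]
wrist_force: [-0.3, -0.4, -0.4]
gripper_width: 0.0854
finger_force: 0.0
```

play_rows(
  moves=[
    [[-0.4,-0.49,0,0,0],[-0.788,-0.976,0,0,0],[-0.788,-0.976,0,0,0],[-0.788,-0.976,0,0,0]],
  ],
)

```text
t: 1.85
position: [0.4003, 0.032, 0.2505]
orientation: [[-0.921, 0.391, 0.001], [0.391, 0.921, -0.001], [-0.001, -0.001, -1.0]]
wrist_force: [-0.5, 0.2, -0.3]
gripper_width: 0.0853
finger_force: 0.0
```

play_rows(
  moves=[
    [[-0.4,-0.49,0,0,0],[-0.788,-0.976,0,0,0],[-0.788,-0.976,0,0,0],[-0.788,-0.976,0,0,0]],
  ],
)

```text
t: 2.35
position: [0.4529, -0.1491, 0.2502]
orientation: [[-0.921, 0.39, 0.0], [0.39, 0.921, -0.003], [-0.001, -0.002, -1.0]]
wrist_force: [-0.8, -0.1, 0.3]
gripper_width: 0.0853
finger_force: 0.0
```

play_rows(
  moves=[
    [[-0.4,-0.49,0,0,0],[-0.788,-0.976,0,0,0],[-0.788,-0.976,0,0,0],[-0.788,-0.976,0.2,0,0],[-0.788,-0.976,0.3,0,0],[-0.788,-0.976,0.3,0,0]],
  ],
)

```text
t: 3.1
position: [0.5041, -0.3247, 0.2038]
orientation: [[-0.923, 0.384, -0.003], [0.384, 0.923, 0.002], [0.003, 0.001, -1.0]]
wrist_force: [0.1, 0.3, 0.7]
gripper_width: 0.0856
finger_force: 0.0
```

```bash
cat >> h.py <<'E'
def go(s,p,yaw=None):
    "normalised shift to world p; yaw = wanted world angle of tool y in deg"
    R=np.array(s['orientation']);d=R.T@(np.array(p)-s['position'])/.15
    t=0
    if yaw is not None:
        a=np.degrees(np.arctan2(R[1,1],R[0,1]));t=-((yaw-a+90)%180-90)/360
    return np.round(d,3),round(t,4)
E
python3 - <<'E'
from plant import manip,cams
from h import *
s=manip.sense();c=cams.capture('wrist');print(s['t'],np.round(s['position'],4),c['fx'],np.round(c['tool_from_camera'],3).tolist())
cv2.imwrite('pics/w1.png',c['img']);P=cloud(c,wristT(c,s));z=P[...,2]
q=comp(P,.054,.07,(.45,.56,-.38,-.28));print('knob',rect(P,q));q=comp(P,.014,.026,(.45,.56,-.38,-.28));print('base',rect(P,q))
E
```

```text
3.1 [ 0.5041 -0.3247  0.2038] 319.13867715024094 [[0.0, -0.963, -0.271, 0.07], [1.0, -0.0, 0.001, 0.0], [-0.001, -0.271, 0.963, -0.123], [0.0, 0.0, 0.0, 1.0]]
knob (array([ 502.7, -327.4]), array([23. , 22.5]), 26.1, np.float64(0.0614), np.int64(573))
base (array([ 503. , -327.6]), array([40.1, 50. ]), 63.8, np.float64(0.0196), np.int64(1276))
```

View pics/w1.png

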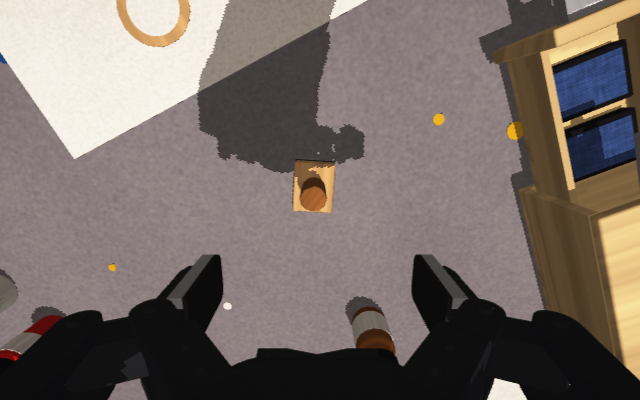

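The wrist view shows the stamp at (313,190), with the block aligned to the fingers and the cabinet at the upper right. I'll descend, grip and lift.

play_rows(
  moves=[
    [[0,-0.021,0.35,0,0],[0,-0.021,0.7,0,0],[0,-0.021,0.95,0,0],[0,-0.021,0.95,0,0]],
  ],
)

```text
t: 3.65
position: [0.5019, -0.3286, 0.0616]
orientation: [[-0.923, 0.386, -0.003], [0.386, 0.923, 0.002], [0.003, 0.001, -1.0]]
wrist_force: [-0.6, -0.4, 0.4]
gripper_width: 0.0856
finger_force: 0.0
```

play_rows(
  moves=[
    [[0,0,0.1,0,0],[0,0,0.1,0,0],[0,0,0.1,0,255],[0,0,0.1,0,255],[0,0,0.1,0,255],[0,0,0.1,0,255],[0,0,0.1,0,255],[0,0,0.1,0,255]],
  ],
)

```text
t: 4.65
position: [0.5025, -0.3305, 0.0482]
orientation: [[-0.922, 0.387, 0.001], [0.387, 0.922, 0.0], [-0.001, 0.0, -1.0]]
wrist_force: [-0.0, 1.5, 5.2]
gripper_width: 0.0225
finger_force: 58.6
```

play_rows(
  moves=[
    [[0,0,-0.2,0,255],[0,0,-0.6,0,255],[0,0,-1,0,255],[0.35,0.758,-1,0,255],[0.35,0.758,-1,0,255],[0.35,0.758,-1,0,255],[0.35,0.758,-1,0,255]],
  ],
)

```text
t: 5.52
position: [0.4978, -0.2053, 0.1977]
orientation: [[-0.922, 0.387, -0.0], [0.387, 0.922, -0.0], [-0.0, -0.0, -1.0]]
wrist_force: [0.6, -0.2, -2.3]
gripper_width: 0.0226
finger_force: 59.1
```

play_rows(
  moves=[
    [[0.35,0.758,0,0,255],[0.35,0.758,0,0,255],[0.35,0.758,0,0,255],[0.35,0.758,0,0,255]],
  ],
)

```text
t: 6.02
position: [0.4936, -0.0818, 0.1978]
orientation: [[-0.921, 0.389, 0.0], [0.389, 0.921, -0.001], [-0.001, -0.001, -1.0]]
wrist_force: [0.7, -0.4, -0.9]
gripper_width: 0.0228
finger_force: 59.3
```

play_rows(
  moves=[
    [[0.35,0.758,0,-0.0633,255],[0.35,0.758,0,-0.0633,255],[0.35,0.758,0,-0.0633,255],[0.35,0.758,0,-0.0633,255],[0.35,0.758,0,-0.0633,255],[0.35,0.758,0,-0.0633,255]],
  ],
)

```text
t: 6.78
position: [0.4893, 0.0433, 0.1978]
orientation: [[-1.0, 0.003, 0.0], [0.003, 1.0, -0.0], [-0.0, -0.0, -1.0]]
wrist_force: [-0.3, 1.2, -1.0]
gripper_width: 0.0228
finger_force: 59.5
```

Run:
```python
from plant import manip,cams
from h import *
s=manip.sense();c=cams.capture('wrist');print(s['t'],np.round(s['position'],4),np.round(s['orientation'],3).tolist())
cv2.imwrite('pics/w2.png',c['img']);P=cloud(c,wristT(c,s))
q=comp(P,.080,.095,(.40,.54,-.15,.12));print('frontpanel',rect(P,q))
q=comp(P,.010,.021,(.40,.60,-.1,.15));print('floor',rect(P,q), np.round(np.nanpercentile(P[q][:,:2],[2,98],axis=0),3).tolist())
q=comp(P,.045,.066,(.40,.60,-.1,.15));print('walls',rect(P,q))
q=comp(P,.108,.117,(.40,.68,-.15,.0));print('ubr',rect(P,q))
```

```text
6.775 [0.4893 0.0433 0.1978] [[-1.0, 0.003, 0.0], [0.003, 1.0, -0.0], [-0.0, -0.0, -1.0]]
frontpanel (array([456.5, -10.8]), array([236. ,  13.4]), 89.7, np.float64(0.0875), np.int64(5616))
floor (array([525.5,   2.6]), array([205.4, 149.4]), 89.8, np.float64(0.0157), np.int64(5861)) [[0.451, -0.092], [0.56, 0.09]]
walls (array([ 4.745e+02, -2.000e-01]), array([224.5,  97.7]), 75.3, np.float64(0.061), np.int64(4057))
ubr (array([572.2, -81.4]), array([37.3, 72. ]), 89.7, np.float64(0.1114), np.int64(1738))
```

View pics/w2.png

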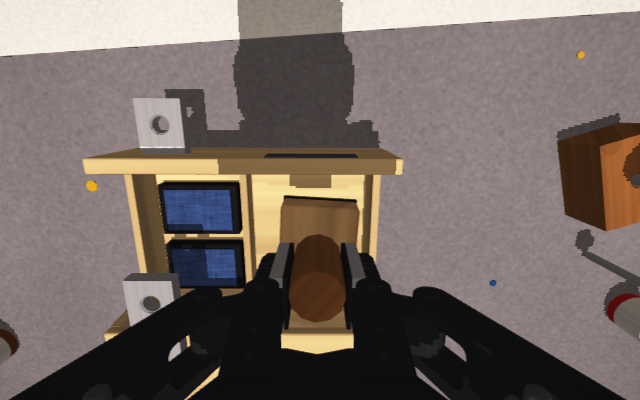

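The wrist view shows the left bay under the stamp (divider at u≈250, outer wall at u≈370) and both bracket holes, at (159,124) and (151,303). I'll get the bay's sides, and estimate the holes at the same time.

Run:
```python
from plant import manip,cams
from h import *
s=manip.sense();c=cams.capture('wrist');T=wristT(c,s);P=cloud(c,T)
np.savez('w2.npz',T=T,**c)
for v in (180,195,215):
    print(v,[(u,*np.round(P[v,u,1:],3)) for u in range(240,262,3)],[(u,*np.round(P[v,u,1:],3)) for u in range(358,384,3)])
g=cv2.cvtColor(c['img'],6)
for n,(u,v),z in (('low',(159,124),.062),('up',(151,303),.112)):
    w=g[v-16:v+17,u-16:u+17]; m=(w<90).astype(np.uint8)
    k,l,st,ce=cv2.connectedComponentsWithStats(m);i=l[16,16]
    print(n,ce[i]+[u-16,v-16],st[i],np.round(ray(c,*(ce[i]+[u-16,v-16]),z,T),4))
```

```text
180 [(240, np.float64(-0.024), np.float64(0.04)), (243, np.float64(-0.022), np.float64(0.04)), (246, np.float64(-0.02), np.float64(0.037)), (249, np.float64(nan), np.float64(nan)), (252, np.float64(-0.018), np.float64(0.016)), (255, np.float64(-0.016), np.float64(0.016)), (258, np.float64(-0.013), np.float64(0.015)), (261, np.float64(-0.01), np.float64(0.015))] [(358, np.float64(0.085), np.float64(0.016)), (361, np.float64(0.088), np.float64(0.017)), (364, np.float64(0.091), np.float64(0.015)), (367, np.float64(0.091), np.float64(0.03)), (370, np.float64(0.091), np.float64(0.046)), (373, np.float64(0.092), np.float64(0.056)), (376, np.float64(0.095), np.float64(0.056)), (379, np.float64(0.108), np.float64(0.0)), (382, np.float64(0.111), np.float64(0.0))]
195 [(240, np.float64(-0.025), np.float64(0.041)), (243, np.float64(-0.023), np.float64(0.038)), (246, np.float64(-0.02), np.float64(0.039)), (249, np.float64(-0.02), np.float64(0.026)), (252, np.float64(-0.019), np.float64(0.015)), (255, np.float64(-0.016), np.float64(0.016)), (258, np.float64(-0.013), np.float64(0.016)), (261, np.f
[... 670 characters left out ...]
)), (255, np.float64(-0.017), np.float64(0.017)), (258, np.float64(-0.015), np.float64(0.015)), (261, np.float64(-0.012), np.float64(0.014))] [(358, np.float64(0.065), np.float64(0.169)), (361, np.float64(0.089), np.float64(0.016)), (364, np.float64(0.091), np.float64(0.021)), (367, np.float64(0.091), np.float64(0.04)), (370, np.float64(0.091), np.float64(0.057)), (373, np.float64(0.093), np.float64(0.057)), (376, np.float64(0.096), np.float64(0.056)), (379, np.float64(0.11), np.float64(0.0)), (382, np.float64(0.113), np.float64(0.0))]
low [159.24646465 123.86767677] [  0   0  33  33 990] [ 0.4274 -0.0794  0.062 ]
up [150.45945946 303.32432432] [  8   9  16  15 185] [ 0.5559 -0.0798  0.112 ]
```

play_rows(
  moves=[
    [[-0.138,-0.042,0,0,255],[-0.138,-0.042,0.3,0,255],[-0.138,-0.042,0.6,0,255],[-0.138,-0.042,0.8,0,255],[-0.138,-0.042,0.86,0,255],[-0.138,-0.042,0.875,0,255],[-0.138,-0.042,0.885,0,255],[-0.138,-0.042,0.889,0,255],[-0.138,-0.042,0.889,0,255]],
  ],
)

```text
t: 8.0
position: [0.5102, 0.0389, 0.065]
orientation: [[-1.0, -0.0, 0.001], [-0.0, 1.0, 0.0], [-0.001, 0.0, -1.0]]
wrist_force: [0.7, -0.5, -1.7]
gripper_width: 0.0222
finger_force: 59.5
```

play_rows(
  moves=[
    [[0,0,0.005,0,255],[0,0,0.009,0,255],[0,0,0.009,0,255],[0,0,0.009,0,255]],
  ],
)

```text
t: 8.5
position: [0.5108, 0.0389, 0.0641]
orientation: [[-1.0, -0.0, 0.002], [-0.0, 1.0, 0.001], [-0.002, 0.001, -1.0]]
wrist_force: [-1.1, -0.1, 8.3]
gripper_width: 0.0226
finger_force: 60.9
```

Contact (8 N up), so I release partially, rise, and retreat towards the robot.

play_rows(
  moves=[
    [[0,0,0,0,140],[0,0,0,0,140],[0,0,0,0,140],[0,0,0,0,140],[0,0,-0.1,0,140],[0,0,-0.4,0,140],[0,0,-0.8,0,140],[0,0,-0.9,0,140],[0,0,-0.9,0,140]],
  ],
)

```text
t: 9.62
position: [0.5103, 0.0389, 0.1994]
orientation: [[-1.0, -0.0, 0.003], [-0.0, 1.0, 0.001], [-0.003, 0.001, -1.0]]
wrist_force: [0.2, -0.0, -0.6]
gripper_width: 0.0387
finger_force: 0.0
```

Run:
```python
from plant import manip,cams
from h import *
s=manip.sense();c=cams.capture('wrist');T=wristT(c,s);P=cloud(c,T)
print(s['t'],np.round(s['position'],4),s['gripper_width'])
q=comp(P,.068,.090,(.47,.56,-.01,.08));print('knob',rect(P,q))
q=comp(P,.030,.041,(.47,.56,-.01,.08));print('base',rect(P,q))
q=comp(P,.080,.095,(.40,.47,-.15,.12));print('frontpanel',rect(P,q))
```

```text
9.625 [0.5103 0.0389 0.1994] 0.03870215463016705
knob (array([510.3,  39.7]), array([23. , 22.7]), 71.0, np.float64(0.0774), np.int64(689))
base (array([510.7,  39.6]), array([40. , 50.2]), 86.6, np.float64(0.0356), np.int64(1408))
frontpanel (array([457.8, -11. ]), array([236.1,  12.9]), 90.0, np.float64(0.0876), np.int64(5696))
```

play_rows(
  moves=[
    [[0.4,0,0,0,255],[0.8,0,0,0,255],[0.8,0,0,0,255],[0.8,0,0.4,0,255],[0.8,0,0.8,0,255],[0.8,0,0.9,0,255],[0.8,0,0.9,0,255]],
  ],
)

```text
t: 10.55
position: [0.3885, 0.0378, 0.0611]
orientation: [[-1.0, 0.001, -0.005], [0.001, 1.0, -0.003], [0.005, -0.003, -1.0]]
wrist_force: [-0.1, 0.1, 0.6]
gripper_width: 0.0
finger_force: 0.0
```

play_rows(
  moves=[
    [[-0.2,0,0,0,255],[-0.3,0,0,0,255],[-0.4,0,0,0,255],[-0.5,0,0,0,255],[-0.6,0,0,0,255],[-0.7,0,0,0,255],[-0.8,0,0,0,255],[-0.9,0,0,0,255],[-0.95,0,0,0,255],[-0.95,0,0,0,255]],
  ],
)

```text
t: 11.8
position: [0.5333, 0.0387, 0.0631]
orientation: [[-1.0, 0.0, 0.001], [0.0, 1.0, -0.0], [-0.001, -0.0, -1.0]]
wrist_force: [-0.6, -0.4, 0.2]
gripper_width: -0.0001
finger_force: 0.0
```

play_rows(
  moves=[
    [[-0.03,0,0,0,255],[-0.06,0,0,0,255],[-0.08,0,0,0,255],[-0.1,0,0,0,255],[-0.12,0,0,0,255],[-0.12,0,0,0,255]],
  ],
)

```text
t: 12.55
position: [0.5509, 0.0387, 0.0632]
orientation: [[-1.0, 0.0, 0.001], [0.0, 1.0, 0.0], [-0.001, 0.0, -1.0]]
wrist_force: [-0.5, -0.0, 0.3]
gripper_width: 0.0001
finger_force: 0.0
```

play_rows(
  moves=[
    [[-0.01,0,0,0,255],[-0.02,0,0,0,255],[-0.03,0,0,0,255],[-0.04,0,0,0,255]],
  ],
)

```text
t: 13.05
position: [0.5564, 0.0387, 0.0631]
orientation: [[-1.0, 0.0, -0.0], [0.0, 1.0, 0.0], [0.0, 0.0, -1.0]]
wrist_force: [-1.0, 0.6, -0.2]
gripper_width: -0.0001
finger_force: 0.0
```

Run:
```python
from plant import manip,cams
from h import *
c=cams.capture('top');s=manip.sense();P=cloud(c);print(s['wrist_force'],s['position'])
q=comp(P,.08,.092,(.38,.60,.06,.11));print('panel',rect(P,q))
q=comp(P,.095,.105,(.5,.90,.06,.13));print('cab',rect(P,q))
cv2.imwrite('pics/t2.png',cv2.resize(c['img'][90:290,210:480],None,fx=2.8,fy=2.8,interpolation=2))
```

```text
[-0.71978913 -0.12940626  0.12862026] [0.55664965 0.03869218 0.06311247]
panel (array([0., 0.]), array([0., 0.]), 0.0, np.float64(nan), np.int64(0))
cab (array([767.2,  82.8]), array([135.7,  45.7]), 0.2, np.float64(0.1), np.int64(876))
  return _methods._mean(a, axis=axis, dtype=dtype,
  ret = ret.dtype.type(ret / rcount)
```

View pics/t2.png

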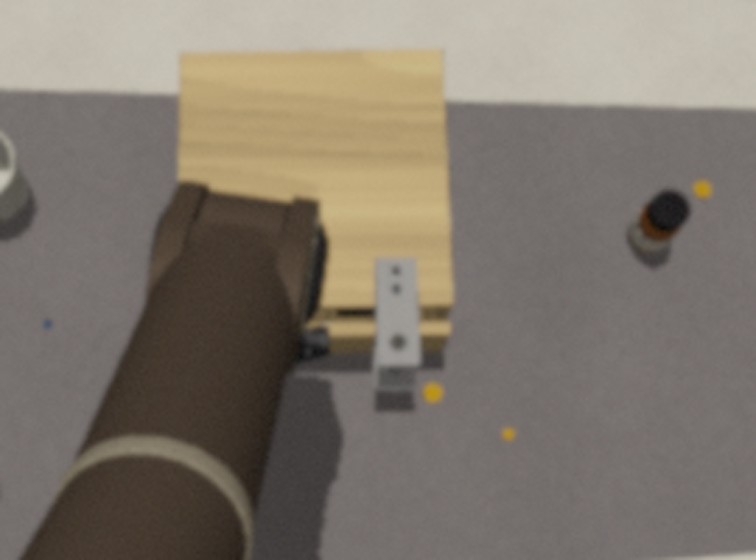

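The panel is being pushed but is still about 10 mm short of the carcass (gap at row ~315). I'll push on.

play_rows(
  moves=[
    [[-0.015,0,0,0,255],[-0.03,0,0,0,255],[-0.045,0,0,0,255],[-0.06,0,0,0,255],[-0.07,0,0,0,255]],
  ],
)

```text
t: 13.72
position: [0.567, 0.0386, 0.0631]
orientation: [[-1.0, 0.0, 0.0], [0.0, 1.0, -0.0], [-0.0, -0.0, -1.0]]
wrist_force: [-1.6, -0.6, 0.8]
gripper_width: -0.0
finger_force: 0.0
```

play_rows(
  moves=[
    [[-0.01,0,0,0,255],[-0.015,0,0,0,255],[-0.02,0,0,0,255],[-0.02,0,0,0,255]],
  ],
)

```text
t: 14.22
position: [0.568, 0.0387, 0.0626]
orientation: [[-1.0, 0.0, -0.004], [0.0, 1.0, 0.0], [0.004, 0.0, -1.0]]
wrist_force: [-7.9, -0.2, 3.5]
gripper_width: 0.0001
finger_force: 0.0
```

play_rows(
  moves=[
    [[-0.01,0,0,0,255],[-0.02,0,0,0,255],[-0.02,0,0,0,255]],
  ],
)

```text
t: 14.6
position: [0.5679, 0.0387, 0.0617]
orientation: [[-1.0, 0.0, -0.01], [0.0, 1.0, 0.0], [0.01, 0.0, -1.0]]
wrist_force: [-16.0, 0.3, 4.7]
gripper_width: -0.0
finger_force: 0.0
```

Hard stop at 16 N: the drawer is shut. Back off, rise, and move above the upper hole for a wrist look.

play_rows(
  moves=[
    [[0.05,0,0,0,255],[0.2,0,0,0,255],[0.5,0,-0.1,0,255],[0.6,0,-0.5,0,255],[0.6,0,-1,0,255],[0.6,0,-1,0,255]],
  ],
)

```text
t: 15.35
position: [0.4855, 0.0389, 0.2175]
orientation: [[-1.0, 0.0, 0.009], [0.0, 1.0, 0.003], [-0.009, 0.003, -1.0]]
wrist_force: [0.4, 0.7, -0.2]
gripper_width: -0.0001
finger_force: 0.0
```

play_rows(
  moves=[
    [[0.2,-0.4,-0.3,0,0],[-0.5,-0.79,-0.3,0,0],[-0.5,-0.79,-0.3,0,0],[-0.5,-0.79,-0.3,0,0],[-0.5,-0.79,-0.3,0,0]],
  ],
)

```text
t: 15.98
position: [0.5575, -0.0798, 0.2572]
orientation: [[-1.0, 0.001, -0.001], [0.001, 1.0, -0.0], [0.001, -0.0, -1.0]]
wrist_force: [-1.0, 0.5, -0.2]
gripper_width: 0.0854
finger_force: 0.0
```

```bash
cat > hole.py <<'E'
from plant import manip,cams
from h import *
def look(u0=None,name=None,zh=.112,guess=(.556,-.080)):
    s=manip.sense();c=cams.capture('wrist');T=wristT(c,s)
    if name: cv2.imwrite(name,c['img'])
    p=np.linalg.inv(T)@np.r_[guess,zh,1];u,v=int(p[0]/p[2]*c['fx']+c['cx']),int(p[1]/p[2]*c['fy']+c['cy'])
    g=cv2.cvtColor(c['img'],6);r=26
    w=g[v-r:v+r,u-r:u+r];t,m=cv2.threshold(w,0,1,cv2.THRESH_BINARY_INV+cv2.THRESH_OTSU)
    k,l,st,ce=cv2.connectedComponentsWithStats(m)
    print(s['t'],np.round(s['position'],4),'guess px',u,v,'thr',t)
    for i in range(1,k):
        if st[i][4]>40:
            pc=ce[i]+[u-r,v-r];print(pc.round(1),st[i],np.round(ray(c,*pc,zh,T),4))
    return s,c,T
E
python3 - <<'E'
from hole import *
s,c,T=look(name='pics/w3.png');P=cloud(c,T)
q=comp(P,.108,.117,(.50,.68,-.15,.0));print('ubr',rect(P,q))
q=comp(P,.08,.092,(.5,.60,-.05,.11));print('panel',rect(P,q))
q=comp(P,.095,.105,(.5,.90,-.05,.13));print('cab',rect(P,q),np.nanpercentile(P[q][:,0],1))
E
```

```text
15.975 [ 0.5575 -0.0798  0.2572] guess px 315 195 thr 135.0
[312.9 182.6] [  0   0  52  45 983] [ 0.545  -0.0823  0.112 ]
[314.7 196.3] [ 18  19  16  17 208] [ 0.5571 -0.0808  0.112 ]
ubr (array([584.6, -81.5]), array([36.1, 95.6]), 89.6, np.float64(0.1117), np.int64(3923))
panel (array([586.5,  29.1]), array([158.2,  16.5]), 88.4, np.float64(0.0876), np.int64(2288))
cab (array([669.6,  29.1]), array([158.5, 155.1]), 89.8, np.float64(0.0998), np.int64(13696)) 0.5926155559920012
```

View pics/w3.png

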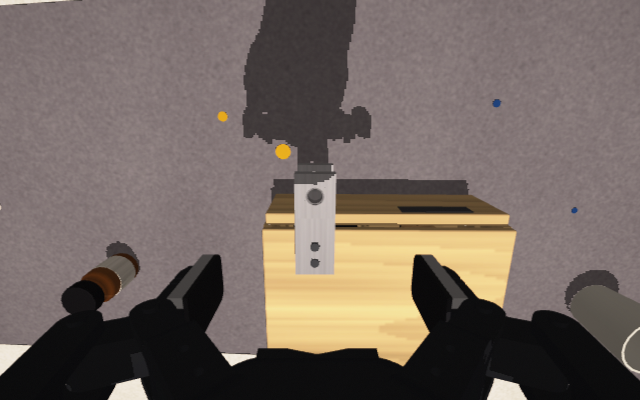

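The hole is at (315,196), giving (0.557,-0.081), consistent with the bracket edge; the panel sits flush with the carcass. On to the pin.

play_rows(
  moves=[
    [[0.09,0.45,0,0,0],[0.178,0.889,0,0,0],[0.178,0.889,0,0,0],[0.178,0.889,0,0,0]],
  ],
)

```text
t: 16.52
position: [0.5304, 0.0549, 0.2582]
orientation: [[-1.0, -0.003, 0.0], [-0.003, 1.0, 0.001], [-0.0, 0.001, -1.0]]
wrist_force: [0.9, -0.3, -0.1]
gripper_width: 0.0856
finger_force: 0.0
```

play_rows(
  moves=[
    [[0.09,0.45,0,0,0],[0.178,0.889,0,0,0],[0.178,0.889,0,0,0],[0.178,0.889,0,0,0]],
  ],
)

```text
t: 17.02
position: [0.5047, 0.1859, 0.2581]
orientation: [[-1.0, 0.0, 0.0], [0.0, 1.0, -0.001], [-0.0, -0.001, -1.0]]
wrist_force: [-0.5, -0.7, -0.3]
gripper_width: 0.0852
finger_force: 0.0
```

play_rows(
  moves=[
    [[0.09,0.45,0,0,0],[0.178,0.889,0,0,0],[0.178,0.889,0,0,0],[0.178,0.889,0,0,0],[0.178,0.889,0,0,0]],
  ],
)

```text
t: 17.65
position: [0.4792, 0.3171, 0.2583]
orientation: [[-1.0, 0.004, 0.001], [0.004, 1.0, -0.001], [-0.001, -0.001, -1.0]]
wrist_force: [0.5, 0.4, 0.1]
gripper_width: 0.0854
finger_force: 0.0
```

Run:
```python
from plant import manip,cams
from h import *
s=manip.sense();c=cams.capture('wrist');T=wristT(c,s);P=cloud(c,T);print(s['t'],np.round(s['position'],4),np.round(s['orientation'],3).tolist())
cv2.imwrite('pics/w4.png',c['img'])
b=(.43,.53,.27,.37)
print('blk',rect(P,comp(P,.045,.055,b)));print('top',rect(P,comp(P,.158,.17,b)));print('collar',rect(P,comp(P,.108,.118,b)))
for z0,z1 in ((.06,.08),(.08,.1),(.12,.14),(.14,.155)): print(z0,rect(P,comp(P,z0,z1,b)))
```

```text
17.65 [0.4792 0.3171 0.2583] [[-1.0, 0.004, 0.001], [0.004, 1.0, -0.001], [-0.001, -0.001, -1.0]]
blk (array([476.1, 322.1]), array([80.4, 60.1]), 17.3, np.float64(0.0497), np.int64(3171))
top (array([476. , 322.1]), array([18.1, 18.3]), 50.3, np.float64(0.1645), np.int64(643))
collar (array([470.2, 321.6]), array([14.6, 25.2]), 2.9, np.float64(0.1146), np.int64(199))
0.06 (array([471.8, 321.6]), array([1.2, 7.2]), 7.9, np.float64(0.0629), np.int64(11))
0.08 (array([0., 0.]), array([0., 0.]), 0.0, np.float64(nan), np.int64(0))
0.12 (array([470. , 321.5]), array([11.6, 23.4]), 5.3, np.float64(0.1308), np.int64(146))
0.14 (array([470. , 321.6]), array([11.7, 23.5]), 5.0, np.float64(0.1482), np.int64(140))
  return _methods._mean(a, axis=axis, dtype=dtype,
  ret = ret.dtype.type(ret / rcount)
```

View pics/w4.png

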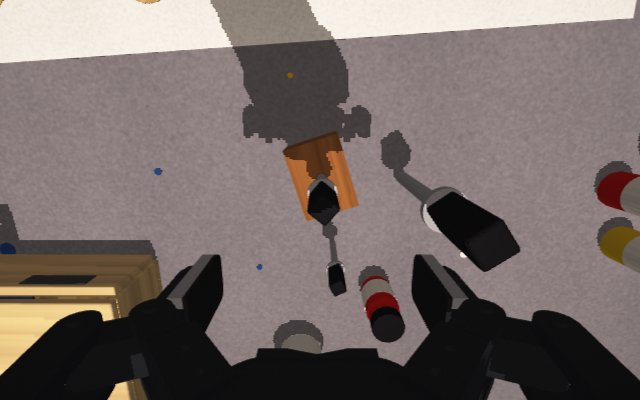

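The pin in the block is at (322,200) with its grip turned about 50°; the small one is at (335,275), the big one at (480,230). I'll turn the tool to match and re-measure.

play_rows(
  moves=[
    [[0.021,0.033,0,0.03,0],[0.021,0.033,0,0.06,0],[0.021,0.033,0,0.09,0],[0.021,0.033,0,0.1103,0],[0.021,0.033,0,0.1103,0],[0.021,0.033,0,0.1103,0]],
  ],
)

```text
t: 18.45
position: [0.4749, 0.3244, 0.2582]
orientation: [[-0.77, 0.638, 0.0], [0.638, 0.77, 0.0], [-0.0, 0.0, -1.0]]
wrist_force: [-0.5, -0.9, 0.8]
gripper_width: 0.0857
finger_force: 0.0
```

Run:
```python
from plant import manip,cams
from h import *
s=manip.sense();c=cams.capture('wrist');T=wristT(c,s);P=cloud(c,T);print(s['t'],np.round(s['position'],4),np.round(s['orientation'],3).tolist(),np.round(s['joint_positions'],2))
b=(.43,.53,.27,.37)
print('blk',rect(P,comp(P,.045,.055,b)));r=rect(P,comp(P,.158,.17,b));print('top',r)
print(go(s,[r[0][0]/1000,r[0][1]/1000,.1400]))
```

```text
18.45 [0.4749 0.3244 0.2582] [[-0.77, 0.638, 0.0], [0.638, 0.77, 0.0], [-0.0, 0.0, -1.0]] [-1.19  0.36  0.66  1.74 -0.25  1.12  0.43]
blk (array([475.9, 322.4]), array([80.3, 60.2]), 17.4, np.float64(0.0496), np.int64(3359))
top (array([475.4, 322.7]), array([17.4, 17.8]), 50.1, np.float64(0.1644), np.int64(618))
(array([-0.01 , -0.007,  0.788]), 0)
```

play_rows(
  moves=[
    [[-0.013,-0.007,0.3,0,0],[-0.013,-0.007,0.6,0,0],[-0.013,-0.007,0.75,0,0],[-0.013,-0.007,0.788,0,0],[-0.013,-0.007,0.788,0,0],[-0.013,-0.007,0.788,0,255],[-0.013,-0.007,0.788,0,255],[-0.013,-0.007,0.788,0,255],[-0.013,-0.007,0.788,0,255],[-0.013,-0.007,0.788,0,255],[-0.013,-0.007,0.788,0,255]],
  ],
)

```text
t: 19.88
position: [0.4756, 0.3233, 0.1402]
orientation: [[-0.769, 0.639, 0.0], [0.639, 0.769, 0.0], [0.0, 0.001, -1.0]]
wrist_force: [-0.7, -0.3, 5.4]
gripper_width: 0.0171
finger_force: 59.4
```

play_rows(
  moves=[
    [[0,0,-0.1,0,255],[0,0,-0.3,0,255],[0,0,-0.6,0,255],[0,0,-0.93,0,255],[0,0,-0.93,0,255],[0,0,-0.93,0,255]],
  ],
)

```text
t: 20.62
position: [0.475, 0.323, 0.2793]
orientation: [[-0.769, 0.639, -0.001], [0.639, 0.769, 0.0], [0.0, -0.0, -1.0]]
wrist_force: [-0.3, 0.3, -1.5]
gripper_width: 0.017
finger_force: 59.4
```

play_rows(
  moves=[
    [[-0.35,-0.28,0,0,255],[-0.713,-0.575,0,0,255],[-0.713,-0.575,0,0,255],[-0.713,-0.575,0,0,255]],
  ],
)

```text
t: 21.12
position: [0.5022, 0.1877, 0.2786]
orientation: [[-0.768, 0.64, -0.002], [0.64, 0.768, -0.001], [0.001, -0.001, -1.0]]
wrist_force: [0.1, 0.6, -1.4]
gripper_width: 0.0171
finger_force: 59.1
```

play_rows(
  moves=[
    [[-0.35,-0.28,0,0,255],[-0.713,-0.575,0,0,255],[-0.713,-0.575,0,0,255],[-0.713,-0.575,0,0,255]],
  ],
)

```text
t: 21.62
position: [0.5297, 0.0549, 0.2788]
orientation: [[-0.769, 0.639, -0.001], [0.639, 0.769, 0.0], [0.001, -0.001, -1.0]]
wrist_force: [0.2, 0.4, 0.6]
gripper_width: 0.0172
finger_force: 59.1
```

play_rows(
  moves=[
    [[-0.35,-0.28,0,0,255],[-0.713,-0.575,0,0,255],[-0.713,-0.575,0,0,255],[-0.713,-0.575,0,0,255],[-0.713,-0.575,0,0,255],[-0.713,-0.575,0,0,255]],
  ],
)

```text
t: 22.38
position: [0.5571, -0.0785, 0.2792]
orientation: [[-0.771, 0.636, -0.0], [0.636, 0.771, 0.001], [0.001, 0.0, -1.0]]
wrist_force: [0.0, -0.5, -0.2]
gripper_width: 0.0172
finger_force: 59.2
```

Run:
```python
from hole import *
s,c,T=look(name='pics/w5.png',guess=(.557,-.081));print(np.round(s['orientation'],3).tolist(),s['finger_force'])
np.savez('w5.npz',T=T,**c)
```

```text
22.375 [ 0.5571 -0.0785  0.2792] guess px 314 192 thr 134.0
[309.2 188.2] [   0    0   52   52 1671] [ 0.5505 -0.0818  0.112 ]
[[-0.771, 0.636, -0.0], [0.636, 0.771, 0.001], [0.001, 0.0, -1.0]] 59.1521430015564
```

View pics/w5.png

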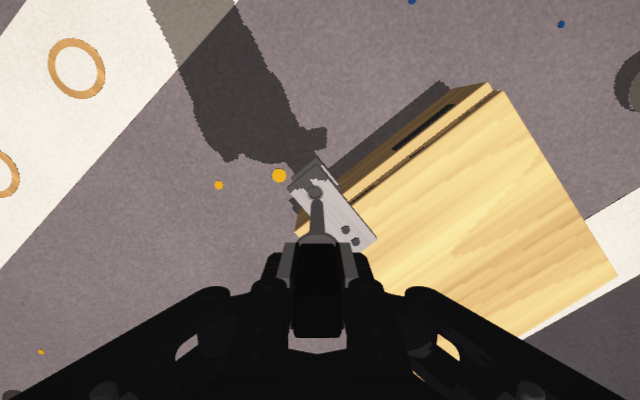

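The pin is held upright; its tip is near (316,198), just below the hole at about (314,190). I'll compute the pin axis in the tool frame from the depth on the shaft, and re-detect the hole.

```bash
cat > pin.py <<'E'
from plant import manip,cams
from h import *
def pin():
    s=manip.sense();c=cams.capture('wrist');T=wristT(c,s);Tc=np.array(c['tool_from_camera'])
    Q=cloud(c,Tc) # tool coords
    out=[]
    for z0 in range(40,132,10):
        m=(Q[...,2]*1000>z0)&(Q[...,2]*1000<=z0+10)&(abs(Q[...,0])<.02)&(abs(Q[...,1])<.012)
        p=Q[m]*1000
        if len(p)>4: out.append([z0+5,len(p),p[:,1].min(),p[:,1].max(),np.percentile(p[:,0],90),np.median(p[:,1])]);
    print(np.round(out,1))
    return s,c,T,Q
E
python3 - <<'E'
from pin import *
s,c,T,Q=pin();print(s['t'],np.round(s['position'],4))
m=(Q[...,2]>.118)&(Q[...,2]<.135)&(abs(Q[...,0])<.02)&(abs(Q[...,1])<.012)
v,u=np.nonzero(m);print('tip px',u.min(),u.max(),v.min(),v.max(),Q[m][:,2].max())
g=cv2.cvtColor(c['img'],6);print(g[176:206,300:332:1])
E
```

```text
[[ 5.50e+01  5.60e+01 -4.50e+00  4.10e+00  4.00e+00 -2.00e-01]
 [ 6.50e+01  7.90e+01 -4.70e+00  4.90e+00  4.00e+00 -2.00e-01]
 [ 7.50e+01  7.00e+01 -4.90e+00  4.40e+00  3.90e+00 -2.00e-01]
 [ 8.50e+01  6.20e+01 -5.00e+00  4.60e+00  3.90e+00 -3.00e-01]
 [ 9.50e+01  5.40e+01 -4.60e+00  4.80e+00  4.10e+00  1.00e-01]
 [ 1.05e+02  4.50e+01 -4.90e+00  4.20e+00  4.00e+00 -3.00e-01]
 [ 1.15e+02  4.30e+01 -5.00e+00  4.40e+00  3.90e+00 -3.00e-01]
 [ 1.25e+02  2.00e+01 -5.10e+00  4.50e+00  4.00e+00  5.00e-01]]
22.425 [ 0.557  -0.079   0.2793]
tip px 310 322 199 205 0.1257407154259891
[[ 67  70  81  86  88  88  87  86  88  89  88  87  87  87  87  86  87  89
   88  89  89  88  87  85  87  88  81  73  81  94 166 195]
 [ 73  82  86  86  87  88  88  87  86  88  88  88  87  86  88  87  86  87
   89  89  89  88  87  85  85  87  87  77  75  83  95 166]
 [ 84  86  87  87  86  87  88  87  86  86  88 156 140  87  88  87  87  87
   87  88  89  88  88  88  86  85  87  88  75  73  84  94]
 [ 85  85  86  86  86  86  87  87  86  86 153 191 192 187 187 140  87 152
  139  88  88  89  88  89  87  85  85 159 174 1
[... 2770 characters left out ...]
1 192 191 189 190 192 195 195 194]
 [189 190 192 193 193 191 190 189 190 189 186 170 116  68  65  65  65  65
   65  66  71 115 170 191 191 191 190 189 190 192 196 194]
 [189 189 190 193 193 192 191 190 190 191 189 146  82  66  66  65  65  65
   65  66  67  73 116 171 191 191 191 190 189 189 192 195]
 [169 191 190 190 193 193 192 191 190 190 174 118  67  66  66  65  65  66
   65  66  66  68 109 168 190 190 191 190 190 189 189 192]
 [111 170 190 190 191 193 194 193 191 190 159  97  65  66  65  66  66  65
   66  67  66  67  90 161 190 190 190 191 191 189 189 190]
 [ 68 132 179 190 190 191 193 193 192 190 157  95  65  65  65  65  65  65
   65  66  66  68  72 152 189 189 190 190 191 190 189 189]]
```

Run:
```python
from h import *
c=dict(np.load('w5.npz'));T=c['T'];h=ray(c,314.5,191.8,.112,T);print('hole',h)
from plant import manip
s=manip.sense();R=np.array(s['orientation']);a=s['position']+R@[-.0009,-.0002,.13];print('tip',a)
P=cloud(c,T);q=comp(P,.108,.117,(.50,.68,-.13,-.03));print(rect(P,q))
print(R.T@(h-a)/.15*np.array([1,1,0]))
```

```text
hole [ 0.55629892 -0.08020495  0.112     ]
tip [ 0.55757836 -0.08011248  0.14934867]
(array([584.4, -81.2]), array([36.2, 95.4]), 89.8, np.float64(0.1116), np.int64(2875))
[ 0.00609387 -0.00599669  0.        ]
```

play_rows(
  moves=[
    [[0.002,-0.007,0.1,0,255],[0.002,-0.007,0.2,0,255],[0.002,-0.007,0.213,0,255],[0.002,-0.007,0.213,0,255],[0.002,-0.007,0.213,0,255]],
  ],
)

```text
t: 23.1
position: [0.5563, -0.0817, 0.2477]
orientation: [[-0.769, 0.639, 0.001], [0.639, 0.769, -0.0], [-0.001, 0.0, -1.0]]
wrist_force: [-0.1, -1.0, -1.7]
gripper_width: 0.0175
finger_force: 59.2
```

Run:
```python
from pin import *
s,c,T,Q=pin();print(s['t'],np.round(s['position'],4),np.round(s['wrist_force'],1))
R=np.array(s['orientation']);print('tip',s['position']+R@[-.0009,-.0002,.13])
cv2.imwrite('pics/w6.png',cv2.resize(c['img'][150:260,250:390],None,fx=5,fy=5,interpolation=cv2.INTER_NEAREST));np.savez('w6.npz',T=T,**c)
K=np.linalg.inv(np.array(c['tool_from_camera']))@[-.0009,-.0002,.13,1];print('tip px',K[:2]/K[2]*c['fx']+[c['cx'],c['cy']])
h=np.linalg.inv(T)@[.5567,-.0807,.112,1];print('hole px',h[:2]/h[2]*c['fx']+[c['cx'],c['cy']])
```

```text
[[ 5.50e+01  5.60e+01 -4.50e+00  4.00e+00  4.00e+00 -2.00e-01]
 [ 6.50e+01  7.90e+01 -4.70e+00  4.90e+00  4.00e+00 -2.00e-01]
 [ 7.50e+01  6.90e+01 -4.90e+00  4.40e+00  4.00e+00 -2.00e-01]
 [ 8.50e+01  6.00e+01 -5.10e+00  4.60e+00  4.10e+00 -3.00e-01]
 [ 9.50e+01  5.60e+01 -4.60e+00  4.80e+00  4.10e+00  1.00e-01]
 [ 1.05e+02  4.90e+01 -4.90e+00  4.20e+00  3.90e+00 -3.00e-01]
 [ 1.15e+02  4.10e+01 -5.00e+00  4.30e+00  4.10e+00 -3.00e-01]
 [ 1.25e+02  2.00e+01 -5.10e+00  4.50e+00  3.90e+00  5.00e-01]
 [ 1.35e+02  8.39e+02 -1.20e+01  1.16e+01  1.69e+01  5.00e-01]]
23.1 [ 0.5563 -0.0817  0.2477] [-0.1 -1.  -1.7]
tip [ 0.55691704 -0.08245306  0.11774409]
tip px [316.20117001 202.74144157]
hole px [317.64888721 199.42899706]
```

View pics/w6.png

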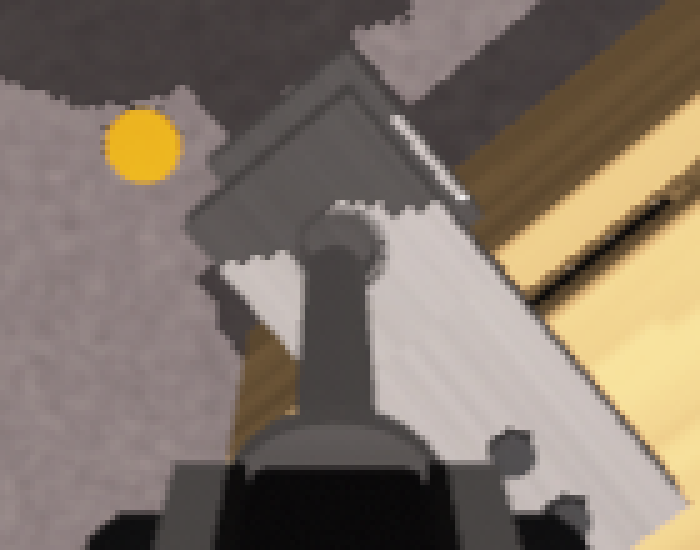

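The hole's ellipse is centred at about (318.4,198.7) full-frame, and the tip is at (317.3,202), 1.3 mm short in tool x and 1 mm in y. I'll correct that and ease in.

play_rows(
  moves=[
    [[0.009,0.007,0,0,255],[0.009,0.007,0,0,255],[0.009,0.007,0.02,0,255],[0.009,0.007,0.04,0,255],[0.009,0.007,0.06,0,255],[0.009,0.007,0.08,0,255],[0.009,0.007,0.1,0,255],[0.009,0.007,0.1,0,255]],
  ],
)

```text
t: 24.15
position: [0.5555, -0.0799, 0.2322]
orientation: [[-0.769, 0.639, -0.0], [0.639, 0.769, -0.0], [0.0, -0.0, -1.0]]
wrist_force: [0.8, -0.1, -1.5]
gripper_width: 0.0171
finger_force: 59.2
```

```bash
cat > f.py <<'E'
from pin import *
s=manip.sense();F=[]
for i in range(4): cams.capture('wrist');s=manip.sense();F.append(np.r_[s['wrist_force'],s['position']*1000,s['wrist_torque']])
R=np.array(s['orientation']);F=np.mean(F,0);print(s['t'],'F world',F[:3].round(2),'F tool',(R.T@F[:3]).round(2),'tau tool',(R.T@F[6:]).round(3),'pos',F[3:6].round(1))
pin()
E
python3 f.py
```

```text
24.35 F world [-0.1  -0.   -1.03] F tool [ 0.08 -0.07  1.03] tau tool [ 0.008 -0.    -0.001] pos [555.7 -79.9 232.5]
[[ 5.50e+01  5.40e+01 -4.50e+00  4.00e+00  4.00e+00 -2.00e-01]
 [ 6.50e+01  8.20e+01 -4.70e+00  4.90e+00  3.90e+00  1.00e-01]
 [ 7.50e+01  7.00e+01 -4.90e+00  4.40e+00  3.90e+00 -2.00e-01]
 [ 8.50e+01  6.10e+01 -5.00e+00  4.60e+00  4.00e+00  4.00e-01]
 [ 9.50e+01  5.20e+01 -4.70e+00  4.80e+00  4.00e+00 -3.00e-01]
 [ 1.05e+02  4.80e+01 -4.90e+00  4.20e+00  4.00e+00 -3.00e-01]
 [ 1.15e+02  1.42e+02 -1.16e+01  1.16e+01  1.55e+01  4.00e-01]
 [ 1.25e+02  9.09e+02 -1.17e+01  1.18e+01  1.62e+01  4.00e-01]
 [ 1.35e+02  1.50e+01 -1.09e+01  1.19e+01  1.92e+01 -5.30e+00]]
```

In the hole freely, with only the pin's weight showing. Continue down to just above the lower bracket.

play_rows(
  moves=[
    [[0,0,0.04,0,255],[0,0,0.08,0,255],[0,0,0.12,0,255],[0,0,0.16,0,255],[0,0,0.2,0,255],[0,0,0.22,0,255],[0,0,0.22,0,255]],
  ],
)

```text
t: 25.28
position: [0.5556, -0.0799, 0.1992]
orientation: [[-0.769, 0.639, -0.0], [0.639, 0.769, -0.0], [0.0, -0.0, -1.0]]
wrist_force: [-0.2, 0.4, -0.2]
gripper_width: 0.0174
finger_force: 59.2
```

```bash
python3 f.py
```

```text
25.475 F world [-0.06  0.12 -1.53] F tool [0.13 0.06 1.53] tau tool [ 0.01  -0.005  0.004] pos [555.8 -79.9 199.6]
[[ 5.500e+01  5.500e+01 -4.500e+00  4.000e+00  4.100e+00 -2.000e-01]
 [ 6.500e+01  7.900e+01 -4.700e+00  4.900e+00  4.000e+00 -2.000e-01]
 [ 7.500e+01  7.000e+01 -4.900e+00  4.400e+00  4.000e+00 -2.000e-01]
 [ 8.500e+01  1.125e+03 -1.200e+01  1.180e+01  1.630e+01 -3.000e-01]
 [ 9.500e+01  9.300e+01 -1.160e+01  1.180e+01  1.890e+01  1.100e+00]
 [ 1.350e+02  2.280e+02 -1.130e+01  1.140e+01  1.890e+01 -1.600e+00]]
```

play_rows(
  moves=[
    [[0,0,0.02,0,255],[0,0,0.04,0,255],[0,0,0.06,0,255],[0,0,0.075,0,255],[0,0,0.09,0,255],[0,0,0.1,0,255],[0,0,0.1,0,255]],
  ],
)

```text
t: 26.4
position: [0.5556, -0.0799, 0.1843]
orientation: [[-0.769, 0.639, -0.0], [0.639, 0.769, -0.0], [0.0, -0.0, -1.0]]
wrist_force: [-0.4, -0.2, -0.5]
gripper_width: 0.0171
finger_force: 59.2
```

```bash
python3 f.py|head -1
```

```text
26.6 F world [ 0.08  0.09 -1.06] F tool [-0.01  0.12  1.06] tau tool [-0.038 -0.008 -0.004] pos [555.7 -79.9 184.5]
```

play_rows(
  moves=[
    [[0,0,0.02,0,255],[0,0,0.04,0,255],[0,0,0.06,0,255],[0,0,0.08,0,255],[0,0,0.1,0,255],[0,0,0.12,0,255],[0,0,0.14,0,255],[0,0,0.16,0,255],[0,0,0.175,0,255],[0,0,0.183,0,255],[0,0,0.183,0,255],[0,0,0.183,0,255]],
  ],
)

```text
t: 28.15
position: [0.5557, -0.0799, 0.157]
orientation: [[-0.769, 0.639, 0.0], [0.639, 0.769, 0.0], [-0.0, 0.0, -1.0]]
wrist_force: [0.5, 0.2, -0.7]
gripper_width: 0.0177
finger_force: 59.2
```

```bash
python3 f.py
python3 - <<'E'
from h import *
from plant import manip,cams
c=cams.capture('side');P=cloud(c)
q=comp(P,.116,.24,(.535,.58,-.10,-.06));print('side cloud above bracket',q.sum())
q=comp(P,.08,.092,(.5,.60,-.05,.11));print('panel',rect(P,q))
E
```

```text
28.35 F world [-0.15 -0.11 -0.97] F tool [ 0.04 -0.18  0.97] tau tool [0.001 0.001 0.019] pos [555.7 -79.9 157.1]
[[ 4.500e+01  1.033e+03 -1.200e+01  1.180e+01  1.770e+01 -2.000e-01]
 [ 5.500e+01  7.000e+01 -1.180e+01  1.160e+01  1.920e+01 -5.300e+00]
 [ 9.500e+01  4.140e+02 -1.180e+01  1.200e+01  1.860e+01 -6.000e-01]
 [ 1.050e+02  3.600e+01 -1.200e+01  1.140e+01  1.920e+01 -5.800e+00]]
side cloud above bracket 419
panel (array([587. ,  29.3]), array([158.5,  18.6]), 87.7, np.float64(0.0875), np.int64(332))
```

```bash
python3 -c "
from plant import manip
print(manip.job_done())"
```

```text
the job is handed in; nothing more can be done
None
```

I handed the job in with every step done as far as I could measure: the stamp stands upright in the left bay, the drawer is shut, and the pin is held upright through both holes with about 15 mm under its collar; the hand-in returned no verdict.

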